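# Strip a returned clamp stack and put its parts away

## Robot

A 6-joint arm with a two-finger parallel gripper is mounted at the origin on the work surface. World frame = base frame: x ahead of the robot, y to its left, z up, the work surface at z = 0. Lengths are in m, angles in rad, forces in N, time in s.
With the tool pointing down it reaches from about 0.35 to 0.975 m from the base axis. Payload 4.9 kg.
Tool frame: the origin (TCP) lies on the front face of the gripper's body, between the roots of the fingers; the fingertips stand 73 mm ahead of it and the grasp point (between the pads) lies 54 mm ahead of it; z points along the fingers, y is the line along which they close (so a half turn about z gives the same grasp; the last joint's range is limited). The gripper opens to 85 mm and grips with 20 to 120 N. Pads are 22 mm wide; open, the fingers measure 114 mm over their backs; the gripper's body (76 mm by 85 mm) begins 54 mm behind the grasp point. The pads swing forward as they close: fully open they stand 13 mm farther back than shut.
Start: joints at [-1.441, 0.053, 1.613, -0, 1.476, -0.119], TCP at [0.154, -0.606, 0.304] pointing down, gripper open.
Joint ranges: [-3.01, 3.01], [-1.01, 2.22], [0.06, 2.58], [-1.02, 4.17], [0.09, 2.62], [-3.14, 3.14]. Speed limits (rad/s): [2.57, 2.57, 3.14, 3.14, 3.14, 3.14].

## Interface

Orientations are given as a rotation vector (axis times angle).
In Python, from station import status, imaging, order gives the robot as it stands.
- The arm moves only by the tool arm_command, never from a script. Its argument "increments" is a list of rows, each an object with "slide": the shift along the tool's x, y, z in m, a list of three; "spin": the turn about the tool's z in degrees; "gripper": the opening, from -1 (shut) to 1 (fully open). In form: [{"slide": [x, y, z], "spin": spin, "gripper": gripper}, ...]. A call has 1 to 8 rows; each row is the pose to reach, as a shift and turn from the pose commanded when the call began, along the tool's axes at that moment; what a row does not reach only later rows make up. A row lasts 1/12 s, in which the tool goes at most 41.7 mm and 7.16 degrees, less where a joint would pass 70% of its speed; a pose out of reach is approached as far as the arm can. A call with a gripper value outside its range is refused whole. The fingers move at their own pace and stop on an object; "newtons" is the grip in N (left out, the last holds). Time passes only in rows, so rows that repeat a pose let the fingers close. It gives the time, the measured TCP pose, the force, the opening and the grip force at its end, in the units of the state.
- status.get_obs(): the state, without advancing time (a new reading comes with each control period).
- imaging.get_image(name): name is "side" or "top"; returns a dict with "frame" (384x512x3 uint8, red, green, blue), "vfov" (degrees; the focal length in pixels is half the picture's height over the tangent of half this angle, whatever the lens; pixels are square), "cx", "cy" (the principal point, pixels), "view" (4x4, takes a point from world to camera coordinates). Camera axes: x right, y up, looking along -z (the intrinsics and any distortion apply to the point x, -y, -z); pixel columns grow to the right and rows downward; lengths in m; the calibration is good to about 2 mm. A picture is of the moment at which its call begins. There is no depth.
- order.finish_job(): hands the job in; it is judged then, once.
The state is a dict: "t": time; "q": joint angles; "dq": joint speeds; "effort": joint torques, N m; "tool_pos": TCP position; "tool_rot": TCP orientation; "contact_force": force on the tool from outside, world axes, zero at the start; "wrist_torque": the same for the moment, N m; "opening": finger opening in m; "grip_force": force on a finger pad.
Only numpy, scipy, OpenCV 4.12 (cv2) and the standard library are available. Lean on these libraries where they do the work, as an engineer would, in place of code of your own. Each camera call takes 0.05 s, during which the arm holds its last target. There are 200 camera calls.

## Task

Strip the returned clamp stack from the top down, one piece at a time: put the brass thumb screw in the round dish, then lay the steel cam clamp flat in the long ply tray and the steel spacer block flat in the short ply tray, setting both down gently, not dropping them. Last, send the worn orange pad down the aluminium chute so that it ends up in the bin, and leave every piece lying still in its place.

Things in the scene. Friction and masses are not known exactly. Their poses are not given: they have to be found in the camera images.
- pad: worn orange polyurethane clamp pad, a slab 90 x 56 x 16 mm (own x, y, z), about 100 g, lying on the bench at the bottom of the stack; origin at the centre of its underside, x along its length
- spacer: steel spacer block 66 x 46 x 18 mm (own x, y, z), about 400 g, lying roughly centred on the pad and roughly parallel to it; origin at the centre of its underside, x along its length
- clamp: steel cam clamp, 320 g, on the spacer: strap bar 90 x 28 x 18 mm (x, y, z), origin at the centre of its underside, x towards the nose. Slot through the bar at x 10 to 36, 16 wide. From x = -18 back, cheeks and cam stand up to z = 41; a lever, 9 to 12 thick, runs back to x = -92, at most 44 high. Balance point x = -12. Between x = -18 and 10 the bar is plain: grip it there across its 28 mm
- screw: brass knurled thumb screw, 70 g, on top of the stack, hanging loose (not threaded) in the clamp's slot at about x = 23 mm of the clamp: head 28 mm across, 12 thick; shank 9 mm across, 14 long below it. Origin at the centre of the head's underside, which rests on the bar; z from shank to head. Once let go in the dish it may tip over
- clamp_tray: long ply tray for the cam clamp, fixed on the bench: inside 114 x 44 mm (x, y), rubber-lined floor 5 mm above the bench, rim 10 wide and 6 above the floor, left out in the middle 64 mm of both long sides for fingers. Origin at the centre of its underside, x lengthwise. The bar lies in it lengthwise, either way round; the lever overhangs an end
- spacer_tray: short ply tray for the spacer block, fixed on the bench: inside 88 x 66 mm (x, y), rubber-lined floor 5 mm above the bench, rim 10 wide and 6 above the floor, left out in the middle 52 mm of both long sides for fingers. Origin at the centre of its underside, x lengthwise. The block lies in it lengthwise
- dish: round steel dish for the thumb screw, fixed: 80 mm across the rim, 66 mm across the inner floor, which is 4 mm above the bench; rim 16 mm above the bench. Origin at the centre of its underside
- chute: aluminium chute on a 40 mm high ply kerb (200 x 54) at the left (+y) bench edge: flat apron on the kerb, bent at the edge into a ramp 120 long, 48 degrees down towards +y, 170 wide (x) between walls 40 high; below hangs a grey bin (340 x 280, floor 165 below the bench top). Origin: middle of the bend, at the kerb's top; y points outward. Let go with its centre past the bend, the pad slides

How it is judged:
By the outcome, as a careful person would: the job done as asked, in the order asked, and still so for the second after the job is handed in, with the robot touching nothing.
It also fails if it takes over 118 s, if anything falls off the work surface, if the arm or the gripper's body presses on something with over 40 N, if the wrist force passes 120 N, or if a joint passes its speed limit or range.

## Working session

There is one attempt and no reset: what is moved stays moved. The work goes in short steps, Python scripts to look and compute and a tool call to move; the robot and the scene stay as the last step left them, time stands still between calls to the robot, and variables do not carry over. Pictures are saved under pics/ and viewed, at most 14 in all, crops included, and the job is handed in when it is done.

Besides the shell and the picture viewer there is one more tool, called after "Emit:" as name([rows], argument=value, ...), one row to a line, values as JSON. arm_command: Moves the arm, as the interface text tells. Its arguments: {"type":"object","properties":{"increments":{"type":"array","items":{"type":"object","properties":{"slide":{"type":"array","items":{"type":"number"}},"spin":{"type":"number"},"gripper":{"type":"number"}}}},"newtons":{"type":"number"}},"required":["increments"]}

```bash
ls; mkdir -p pics
python3 - <<'E'
from station import status, imaging
import cv2, json
print(status.get_obs())
for n in("side","top"):
    d=imaging.get_image(n); cv2.imwrite(f"pics/{n}0.png",d["frame"][:,:,::-1])
    print({k:(v if k!="frame" else v.shape) for k,v in d.items()})
E
```

```text
pics
{'t': 0.0, 'q': array([-1.44098230e+00,  5.33666937e-02,  1.61428790e+00, -3.50124094e-05,
        1.47598516e+00, -1.19008259e-01]), 'dq': array([ 4.06551158e-05, -7.17870945e-05, -5.08633875e-04, -1.43256124e-04,
       -5.44747268e-04, -1.33963395e-03]), 'effort': array([-1.21368130e-04, -3.93683910e+01, -3.70174026e+01, -1.11129787e-04,
        7.02518126e-03, -1.86156456e-05]), 'tool_pos': array([ 0.15384131, -0.60528587,  0.3026604 ]), 'tool_rot': array([-3.11527928e+00, -3.89592864e-01,  7.20706048e-05]), 'contact_force': array([0.44900434, 0.11765805, 0.23529917]), 'wrist_torque': array([-0.02277336,  0.01125542, -0.04463833]), 'grip_force': 0.0, 'opening': 0.08561787425438473}
{'frame': (384, 512, 3), 'vfov': 56.38184870110004, 'cx': 253.4202242842528, 'cy': 189.62736658383804, 'view': array([[ 0.90212572, -0.43145853,  0.00356716, -0.49154685],
       [ 0.24388131,  0.51671046,  0.82069008, -0.20453339],
       [-0.35593693, -0.73949567,  0.57136246, -0.70241788],
       [ 0.        ,  0.        ,  0.        ,  1.        ]])}
{'frame': (384, 512, 3), 'vfov': 52.06121633389297, 'cx': 260.17116163738166, 'cy': 191.78962002290942, 'view': array([[-0.01365758, -0.99968932, -0.02085006,  0.04634531],
       [ 0.99803817, -0.01490329,  0.06080866, -0.53608541],
       [-0.06110051, -0.01997865,  0.99793165, -0.94253467],
       [ 0.        ,  0.        ,  0.        ,  1.        ]])}
```

View pics/side0.png

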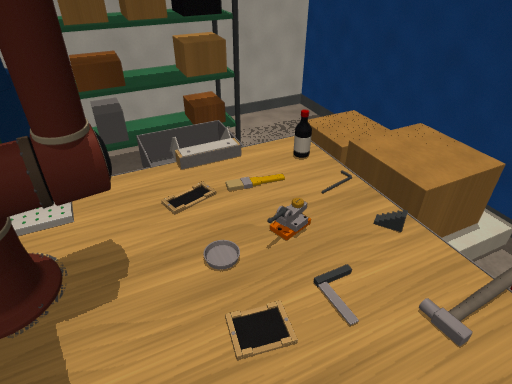

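View pics/top0.png

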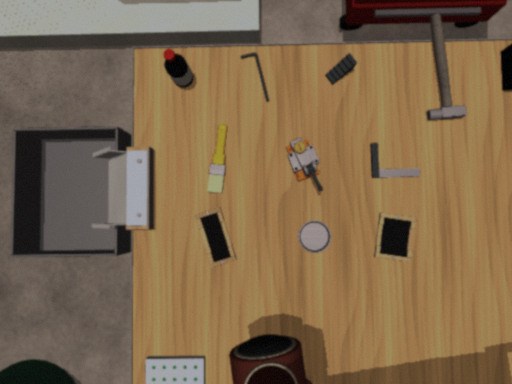

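Top view: stack at about (303,160), dish (314,236), long tray (215,236), short tray (395,236), chute bend around (127,190). I'll zoom in on the stack and on the trays and chute.

Run:
```python
import cv2,numpy as np
t=cv2.imread("pics/top0.png"); s=cv2.imread("pics/side0.png")
a=cv2.resize(t[130:202,270:342],None,fx=8,fy=8,interpolation=cv2.INTER_CUBIC)[:400*2]
b=cv2.resize(s[190:250,255:320],None,fx=8,fy=8,interpolation=cv2.INTER_CUBIC)
h=max(a.shape[0],b.shape[0]);o=np.zeros((h,a.shape[1]+b.shape[1],3),np.uint8);o[:a.shape[0],:a.shape[1]]=a;o[:b.shape[0],a.shape[1]:]=b
cv2.imwrite("pics/z1.png",cv2.resize(o,None,fx=.72,fy=.72,interpolation=cv2.INTER_AREA))
c=cv2.resize(t[125:275,90:425],None,fx=2.38,fy=2.38,interpolation=cv2.INTER_CUBIC);cv2.imwrite("pics/z2.png",c);print(c.shape)
```

```text
(357, 797, 3)
```

View pics/z1.png

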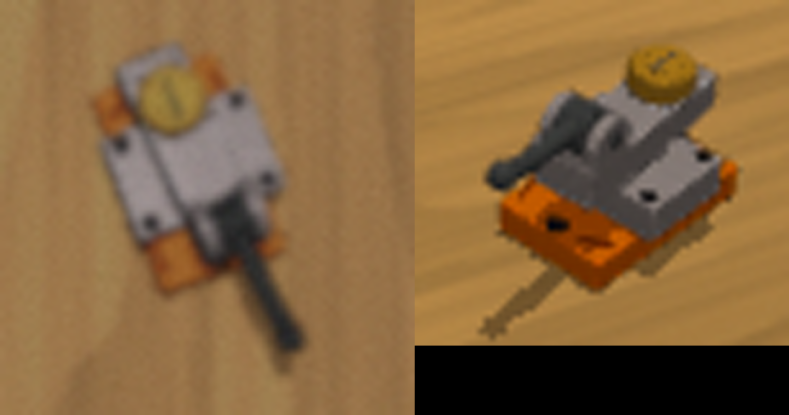

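View pics/z2.png

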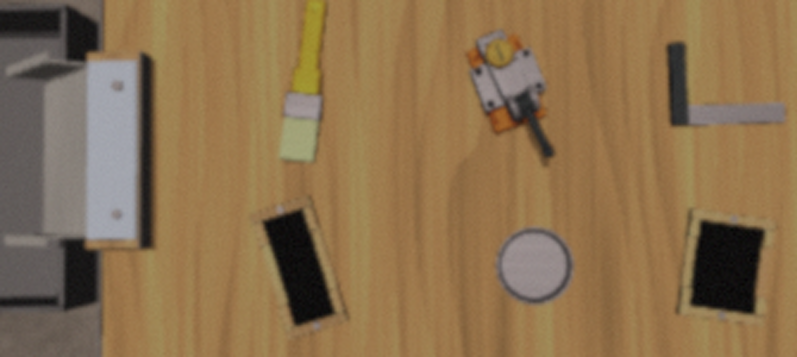

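Crop: screw head at top-view px ≈(299.9,147.0) and side px ≈(297.9,200.8). The clamp nose points up-left and its lever down-right. The chute bend is near px x≈126. Next I'll measure these.

```bash
cat > h.py <<'E'
import numpy as np, cv2
from station import status, imaging
from scipy.spatial.transform import Rotation as R
def cam(n):
    d=imaging.get_image(n); d["bgr"]=np.ascontiguousarray(d["frame"][:,:,::-1]); d["f"]=192/np.tan(np.radians(d["vfov"]/2)); return d
def proj(d,P):
    p=d["view"][:3,:3]@np.asarray(P,float)+d["view"][:3,3]; return np.array([d["cx"]+d["f"]*p[0]/-p[2], d["cy"]-d["f"]*p[1]/-p[2]])
def ray(d,uv):
    V=d["view"]; r=np.array([(uv[0]-d["cx"])/d["f"],-(uv[1]-d["cy"])/d["f"],-1]); return -V[:3,:3].T@V[:3,3], V[:3,:3].T@r
def plane(d,uv,z):
    o,r=ray(d,uv); return o+r*(z-o[2])/r[2]
def tri(a,ua,b,ub):
    o1,r1=ray(a,ua);o2,r2=ray(b,ub); s=np.linalg.lstsq(np.c_[r1,-r2],o2-o1,rcond=None)[0]
    p,q=o1+s[0]*r1,o2+s[1]*r2; return (p+q)/2,np.linalg.norm(p-q)
def mask(d,lo,hi,box):
    h=cv2.cvtColor(d["bgr"],cv2.COLOR_BGR2HSV); m=cv2.inRange(h,lo,hi); o=np.zeros_like(m); x0,y0,x1,y1=box; o[y0:y1,x0:x1]=m[y0:y1,x0:x1]; return o
def big(m): return max(cv2.findContours(m,0,1)[0],key=cv2.contourArea)
def go(x,y,z,yaw):
    """slide/spin for TCP world target; yaw deg = direction of tool x axis in world"""
    s=status.get_obs(); M=R.from_rotvec(s["tool_rot"]).as_matrix(); cur=np.degrees(np.arctan2(M[1,0],M[0,0]))
    sl=M.T@(np.array([x,y,z])-s["tool_pos"]); sp=-((yaw-cur+90)%180-90)
    print("slide",np.round(sl,4),"spin",round(sp,1),"curyaw",round(cur,1),"t",s["t"],"pos",np.round(s["tool_pos"],4),"tilt",np.round(M[:,2],3))
E
python3 - <<'E'
from h import *
t=cam("top");s=cam("side")
print("screw",tri(t,(299.9,147.0),s,(297.9,200.8)), plane(t,(299.9,147),.064),plane(s,(297.9,200.8),.064))
for n,d,b1,b2,bd in(("top",t,(195,205,240,270),(370,205,420,265),0),("side",s,(155,175,225,215),(220,295,305,360),0)):
  for nm,b in(("clamp_tray",b1),("spacer_tray",b2)):
    m=mask(d,(0,0,0),(180,255,45),b); c=big(m)[:,0]
    w=np.array([plane(d,p,.005)[:2] for p in c]);  r=cv2.minAreaRect((w*1000).astype(np.float32)); print(n,nm,r, cv2.contourArea(c))
def disc(d,b,lo,hi,z):
    c=big(mask(d,lo,hi,b))[:,0]; w=np.array([plane(d,p,z)[:2] for p in c]); print(cv2.minEnclosingCircle((w*1000).astype(np.float32)), cv2.fitEllipse((w*1000).astype(np.float32)))
disc(t,(295,215,335,255),(0,0,0),(180,50,255),.016); disc(s,(195,230,250,275),(0,0,0),(180,50,255),.016)
disc(t,(285,135,315,160),(20,130,0),(35,255,255),.064);
for p in((127,147),(127,228),(150,148),(152,230),(108,150),(108,227)): print(p,plane(t,p,.04))
print("o",[ray(x,(0,0))[0] for x in(t,s)])
E
```

```text
screw (array([ 0.63621438, -0.05592358,  0.06319124]), np.float64(0.002071246723679752)) [ 0.63701873 -0.05632367  0.064     ] [ 0.6345272 -0.0566015  0.064    ]
top clamp_tray ((428.23297119140625, 150.92364501953125), (110.28705596923828, 39.83161544799805), 16.64435577392578) 658.0
top spacer_tray ((423.0584411621094, -287.7060241699219), (62.66618347167969, 83.90966033935547), 81.18402099609375) 822.0
side clamp_tray ((426.65185546875, 151.81927490234375), (109.34640502929688, 41.78428268432617), 16.956745147705078) 301.5
side spacer_tray ((420.7691345214844, -286.6083984375), (64.1978759765625, 86.57650756835938), 80.87690734863281) 1457.0
((427.16705322265625, -91.012451171875), 37.91899490356445) ((427.1912536621094, -90.65373992919922), (72.46165466308594, 73.49566650390625), 178.3416748046875)
((422.7608337402344, -95.61056518554688), 43.588706970214844) ((422.7476806640625, -95.07119750976562), (74.78260803222656, 85.47489929199219), 164.2025146484375)
((637.6207275390625, -55.388824462890625), 11.727787017822266) ((637.9305419921875, -55.1050910949707), (21.26027488708496, 21.47447967529297), 24.541465759277344)
(127, 147) [0.64843301 0.35837481 0.04      ]
(127, 228) [0.45351465 0.35699276 0.04      ]
(150, 148) [0.64503092 0.30248778 0.04      ]
(152, 230) [0.4479899  0.29701111 0.04      ]
(108, 150) [0.64191944 0.40456626 0.04      ]
(108, 227) [0.45648822 0.40269817 0.04      ]
o [array([0.47807732, 0.0195109 , 0.97415012]), array([ 0.24330247, -0.62583251,  0.57094716])]
```

Both views agree: dish (0.427,-0.091), long tray (0.428,0.151) at 16.8°, short tray (0.422,-0.287) at -8.8°, screw (0.636,-0.056) and bend y≈0.357 at x≈0.549. Next I'll move over the screw.

```bash
python3 -c "
from h import *
go(.636,-.056,.2,25)"
```

```text
slide [ 0.6026 -0.4137  0.1037] spin -10.7 curyaw 14.3 t 0.2 pos [ 0.1539 -0.6055  0.3031] tilt [-0.     0.001 -1.   ]
```

Emit:
arm_command([
  {"slide":[0.01,-0.007,0.001],"gripper":0.3},
  {"slide":[0.04,-0.027,0.004],"gripper":0.3},
  {"slide":[0.07,-0.048,0.008],"gripper":0.3},
  {"slide":[0.1,-0.069,0.012],"gripper":0.3},
  {"slide":[0.13,-0.09,0.016],"gripper":0.3},
  {"slide":[0.16,-0.11,0.02],"gripper":0.3},
  {"slide":[0.19,-0.13,0.024],"gripper":0.3},
  {"slide":[0.22,-0.151,0.028],"gripper":0.3},
])

```text
validation failed for argument at $.in...
```

Emit:
arm_command([
  {"slide":[0.03,-0.021,0.005],"gripper":0.3},
  {"slide":[0.06,-0.041,0.01],"gripper":0.3},
  {"slide":[0.09,-0.062,0.015],"gripper":0.3},
  {"slide":[0.12,-0.082,0.02],"gripper":0.3},
  {"slide":[0.15,-0.103,0.025],"gripper":0.3},
  {"slide":[0.18,-0.124,0.03],"gripper":0.3},
  {"slide":[0.21,-0.144,0.033],"gripper":0.3},
  {"slide":[0.24,-0.165,0.036],"gripper":0.3},
])

```text
validation failed for argument at $.in...
```

Emit:
arm_command([
  {"slide":[0.03,-0.021,0.005],"spin":-2,"gripper":0.3},
  {"slide":[0.06,-0.041,0.01],"spin":-5,"gripper":0.3},
  {"slide":[0.09,-0.062,0.02],"spin":-8,"gripper":0.3},
  {"slide":[0.115,-0.079,0.03],"spin":-10,"gripper":0.3},
  {"slide":[0.135,-0.092,0.036],"spin":-10.7,"gripper":0.3},
  {"slide":[0.1426,-0.0977,0.0397],"spin":-10.7,"gripper":0.3},
  {"slide":[0.1426,-0.0977,0.0397],"spin":-10.7,"gripper":0.3},
])

```text
t: 0.78
tool_pos: [0.2689, -0.4742, 0.2629]
tool_rot: [-3.064, -0.682, 0.0]
contact_force: [0.2, 0.4, 0.2]
opening: 0.0553
grip_force: 0.0
```

Run:
```python
from h import *
go(.636,-.056,.1275,25); print(status.get_obs()["opening"])
t=cam("top");s=cam("side")
a=cv2.resize(t["bgr"][120:210,260:350],(480,480),interpolation=2);b=cv2.resize(s["bgr"][150:255,250:320],(320,480),interpolation=2);cv2.imwrite("pics/a1.png",np.hstack([a,b]))
```

```text
slide [ 0.5097 -0.2227  0.136 ] spin 0.1 curyaw 25.1 t 0.7833 pos [ 0.2689 -0.4742  0.2629] tilt [-0.001  0.002 -1.   ]
0.05531777870389753
```

View pics/a1.png

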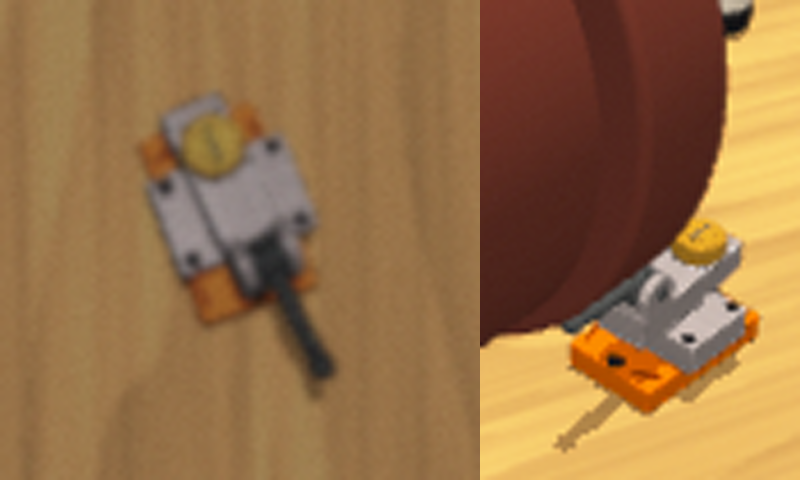

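Only the third call ran, because the rows need every field, including spin. The picture shows the stack undisturbed, with the arm filling the left of the side view. I'll carry on.

Emit:
arm_command([
  {"slide":[0.02,-0.009,0.002],"spin":0,"gripper":0.3},
  {"slide":[0.052,-0.023,0.006],"spin":0,"gripper":0.3},
  {"slide":[0.087,-0.038,0.01],"spin":0,"gripper":0.3},
  {"slide":[0.122,-0.053,0.014],"spin":0,"gripper":0.3},
  {"slide":[0.157,-0.069,0.018],"spin":0,"gripper":0.3},
  {"slide":[0.192,-0.084,0.022],"spin":0,"gripper":0.3},
  {"slide":[0.227,-0.099,0.026],"spin":0,"gripper":0.3},
  {"slide":[0.262,-0.114,0.03],"spin":0,"gripper":0.3},
])

```text
t: 1.55
tool_pos: [0.4585, -0.2624, 0.2351]
tool_rot: [3.066, 0.675, 0.002]
contact_force: [0.6, -1.1, 0.1]
opening: 0.0553
grip_force: 0.0
```

Emit:
arm_command([
  {"slide":[0.035,-0.015,0.004],"spin":0,"gripper":0.3},
  {"slide":[0.07,-0.031,0.008],"spin":0,"gripper":0.3},
  {"slide":[0.105,-0.046,0.012],"spin":0,"gripper":0.3},
  {"slide":[0.14,-0.061,0.016],"spin":0,"gripper":0.3},
  {"slide":[0.175,-0.077,0.02],"spin":0,"gripper":0.3},
  {"slide":[0.21,-0.092,0.025],"spin":0,"gripper":0.3},
  {"slide":[0.235,-0.103,0.03],"spin":0,"gripper":0.3},
  {"slide":[0.247,-0.1085,0.034],"spin":0,"gripper":0.3},
])

```text
t: 2.22
tool_pos: [0.6381, -0.0586, 0.2005]
tool_rot: [3.067, 0.68, 0.003]
contact_force: [0.1, -0.3, 0.3]
opening: 0.0553
grip_force: 0.0
```

Emit:
arm_command([
  {"slide":[0,0,0],"spin":0,"gripper":0.3},
])

```text
t: 2.3
tool_pos: [0.637, -0.059, 0.1995]
tool_rot: [-3.067, -0.681, 0.001]
contact_force: [-1.0, 0.4, -0.4]
opening: 0.0553
grip_force: 0.0
```

Run:
```python
from h import *
go(.636,-.056,.1275,25); print(status.get_obs()["opening"])
t=cam("top");s=cam("side")
a=cv2.resize(t["bgr"][120:210,260:350],(480,480),interpolation=2);b=cv2.resize(s["bgr"][130:235,250:320],(320,480),interpolation=2);cv2.imwrite("pics/a2.png",np.hstack([a,b]))
```

```text
slide [ 0.0004 -0.0031  0.072 ] spin 0.0 curyaw 25.0 t 2.3 pos [ 0.637  -0.059   0.1995] tilt [-0.001  0.    -1.   ]
0.055288105541852345
```

View pics/a2.png

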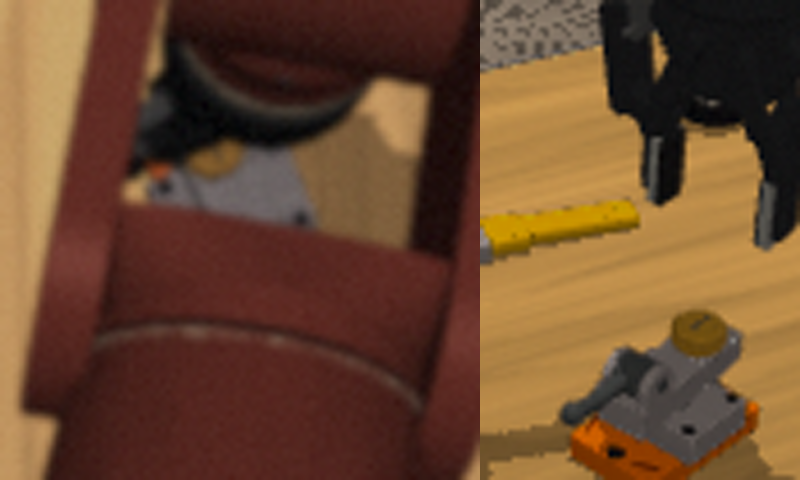

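Run:
```python
from h import *
s=cam("side");p=np.array([.637,-.059,.1995]);y=np.array([.423,-.906,0])
for h in(.066,.070,.073):
  for k in(-1,1): print(h,k,proj(s,p+k*y*.0276-[0,0,h]),proj(s,p+k*y*.037-[0,0,h]))
```

```text
0.066 -1 [291.57329548 172.24306284] [288.20866817 170.86209258]
0.066 1 [312.16556839 180.69491026] [315.82116153 182.19530391]
0.07 -1 [291.46152385 173.71505333] [288.10680982 172.32923086]
0.07 1 [311.99074127 182.19561247] [315.63471234 183.70092617]
0.073 -1 [291.37810026 174.81371079] [288.03078308 173.42429795]
0.073 1 [311.86027735 183.31550444] [315.49557981 184.82445494]
```

The side crop shows the fingers straddling the screw above the stack, and the tips match about 70–73 mm of reach. I'll descend and close.

Emit:
arm_command([
  {"slide":[0.0,-0.003,0.02],"spin":0,"gripper":0.3},
  {"slide":[0.0,-0.003,0.04],"spin":0,"gripper":0.3},
  {"slide":[0.0,-0.003,0.055],"spin":0,"gripper":0.3},
  {"slide":[0.0,-0.003,0.065],"spin":0,"gripper":0.3},
  {"slide":[0.0,-0.003,0.072],"spin":0,"gripper":0.3},
  {"slide":[0.0,-0.003,0.072],"spin":0,"gripper":0.3},
  {"slide":[0.0,-0.003,0.072],"spin":0,"gripper":0.3},
])

```text
t: 3.03
tool_pos: [0.6344, -0.0571, 0.1284]
tool_rot: [3.067, 0.678, 0.0]
contact_force: [0.9, 0.1, 0.2]
opening: 0.0551
grip_force: 0.0
```

```bash
python3 -c "
from h import *
go(.636,-.056,.1275,25)"
```

```text
slide [ 0.0019 -0.0004  0.0009] spin -0.1 curyaw 24.9 t 3.0333 pos [ 0.6344 -0.0571  0.1284] tilt [ 0. -0. -1.]
```

Emit:
arm_command([
  {"slide":[0.0015,0,0.001],"spin":0,"gripper":0.1},
  {"slide":[0.0015,0,0.001],"spin":0,"gripper":-0.2},
  {"slide":[0.0015,0,0.001],"spin":0,"gripper":-0.4},
  {"slide":[0.0015,0,0.001],"spin":0,"gripper":-0.7},
  {"slide":[0.0015,0,0.001],"spin":0,"gripper":-0.7},
  {"slide":[0.0015,0,0.001],"spin":0,"gripper":-0.7},
  {"slide":[0.0015,0,0.001],"spin":0,"gripper":-0.7},
], newtons=30)

```text
t: 3.62
tool_pos: [0.6365, -0.0561, 0.1285]
tool_rot: [3.067, 0.679, 0.003]
contact_force: [-1.1, 1.0, 5.8]
opening: 0.0259
grip_force: 29.6
```

Emit:
arm_command([
  {"slide":[0,0,-0.005],"spin":0,"gripper":-0.7},
  {"slide":[0,0,-0.015],"spin":0,"gripper":-0.7},
  {"slide":[0,0,-0.03],"spin":0,"gripper":-0.7},
  {"slide":[0,0,-0.045],"spin":0,"gripper":-0.7},
  {"slide":[0,0,-0.055],"spin":0,"gripper":-0.7},
  {"slide":[0,0,-0.06],"spin":0,"gripper":-0.7},
])

```text
t: 4.12
tool_pos: [0.637, -0.0564, 0.1908]
tool_rot: [3.065, 0.678, 0.007]
contact_force: [0.3, -0.1, -1.1]
opening: 0.0257
grip_force: 29.6
```

Run:
```python
from h import *
print(status.get_obs()["opening"],status.get_obs()["grip_force"])
go(.4265,-.091,.19,25)
s=cam("side")
b=cv2.resize(s["bgr"][140:240,240:340],(560,560),interpolation=2);cv2.imwrite("pics/a3.png",b)
```

```text
0.025663054059159023 29.584209966415074
slide [-2.055e-01 -5.740e-02 -1.000e-04] spin -0.0 curyaw 25.0 t 4.1167 pos [ 0.637  -0.0564  0.1908] tilt [ 0.005 -0.001 -1.   ]
```

View pics/a3.png

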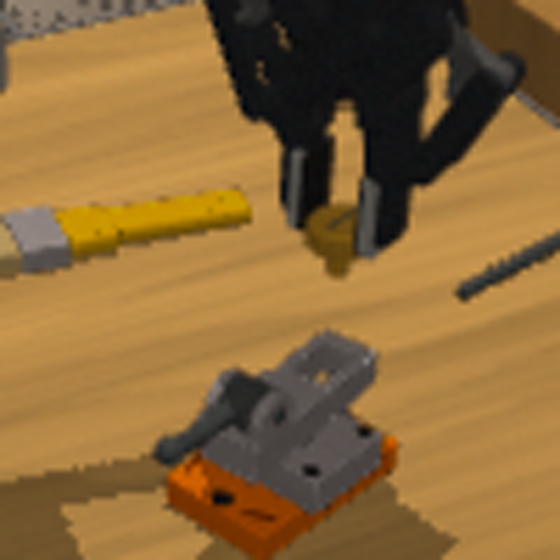

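The screw is held upright between the pads, and the clamp is undisturbed with its slot now empty. I'll take the screw to the dish.

Emit:
arm_command([
  {"slide":[-0.01,-0.003,0],"spin":0,"gripper":-0.7},
  {"slide":[-0.035,-0.01,0],"spin":0,"gripper":-0.7},
  {"slide":[-0.07,-0.02,0],"spin":0,"gripper":-0.7},
  {"slide":[-0.105,-0.03,0],"spin":0,"gripper":-0.7},
  {"slide":[-0.14,-0.039,0],"spin":0,"gripper":-0.7},
  {"slide":[-0.173,-0.048,0],"spin":0,"gripper":-0.7},
  {"slide":[-0.196,-0.055,0],"spin":0,"gripper":-0.7},
  {"slide":[-0.2055,-0.0574,0],"spin":0,"gripper":-0.7},
])

```text
t: 4.83
tool_pos: [0.4222, -0.0906, 0.186]
tool_rot: [-3.067, -0.677, 0.003]
contact_force: [0.2, -0.2, -1.1]
opening: 0.0257
grip_force: 29.6
```

Emit:
arm_command([
  {"slide":[0,0,0.015],"spin":0,"gripper":-0.7},
  {"slide":[0,0,0.04],"spin":0,"gripper":-0.7},
  {"slide":[0,0,0.06],"spin":0,"gripper":-0.7},
  {"slide":[0,0,0.075],"spin":0,"gripper":-0.7},
  {"slide":[0,0,0.085],"spin":0,"gripper":-0.7},
  {"slide":[0,0,0.09],"spin":0,"gripper":-0.7},
  {"slide":[0,0,0.092],"spin":0,"gripper":-0.7},
  {"slide":[0,0,0.092],"spin":0,"gripper":-0.7},
])

```text
t: 5.5
tool_pos: [0.4255, -0.0908, 0.0955]
tool_rot: [3.067, 0.679, 0.0]
contact_force: [0.5, 0.6, -0.8]
opening: 0.0254
grip_force: 29.6
```

```bash
python3 -c "
from h import *
go(.4265,-.091,.096,25)"
```

```text
slide [ 0.0009  0.0006 -0.0005] spin -0.0 curyaw 25.0 t 5.5 pos [ 0.4255 -0.0908  0.0955] tilt [ 0. -0. -1.]
```

Emit:
arm_command([
  {"slide":[0,0,0.001],"spin":0,"gripper":-0.7},
  {"slide":[0,0,0.002],"spin":0,"gripper":-0.7},
  {"slide":[0,0,0.003],"spin":0,"gripper":-0.7},
  {"slide":[0,0,0.003],"spin":0,"gripper":-0.7},
])

```text
t: 5.83
tool_pos: [0.4266, -0.0911, 0.0944]
tool_rot: [3.067, 0.679, 0.004]
contact_force: [-2.0, 2.6, 9.0]
opening: 0.0258
grip_force: 30.4
```

Emit:
arm_command([
  {"slide":[0,0,0],"spin":0,"gripper":-0.3},
  {"slide":[0,0,0],"spin":0,"gripper":-0.2},
  {"slide":[0,0,0],"spin":0,"gripper":0.0},
  {"slide":[0,0,0],"spin":0,"gripper":0.2},
  {"slide":[0,0,-0.02],"spin":0,"gripper":0.3},
  {"slide":[0,0,-0.05],"spin":0,"gripper":0.3},
  {"slide":[0,0,-0.085],"spin":0,"gripper":0.3},
  {"slide":[0,0,-0.1],"spin":0,"gripper":0.3},
])

```text
t: 6.5
tool_pos: [0.4267, -0.0913, 0.1965]
tool_rot: [3.064, 0.678, 0.008]
contact_force: [0.5, -0.7, 1.1]
opening: 0.0556
grip_force: 0.0
```

Run:
```python
from h import *
t=cam("top");s=cam("side")
a=cv2.resize(t["bgr"][125:260,240:360],(427,480),interpolation=2);b=cv2.resize(s["bgr"][180:285,190:270],(366,480),interpolation=2);cv2.imwrite("pics/a4.png",np.hstack([a,b]))
cv2.imwrite("pics/t4.png",t["bgr"]);cv2.imwrite("pics/s4.png",s["bgr"])
```

```text
(no output)
```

View pics/a4.png

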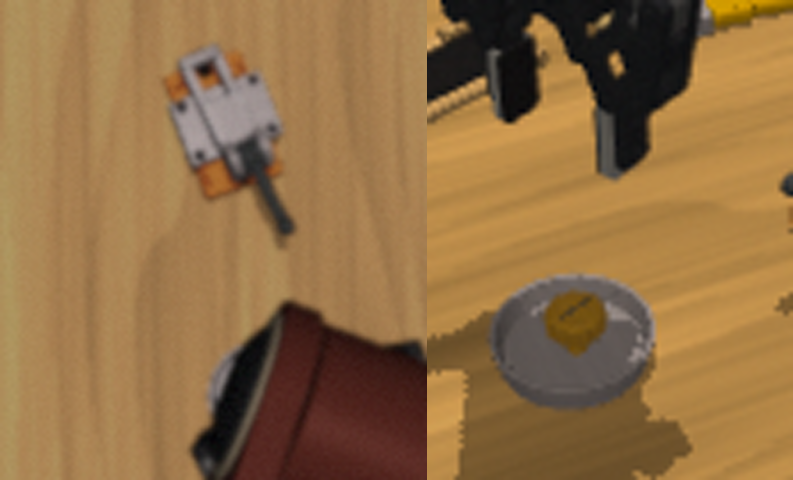

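The side crop shows the screw in the dish around (575,320). The stack is clear in the top view, so I'll enlarge it to pick the bar, spacer and pad edges.

Run:
```python
import cv2,numpy as np
t=cv2.imread("pics/t4.png");s=cv2.imread("pics/s4.png")
# top region origin (280,132), 8x
a=cv2.resize(t[132:197,280:330],None,fx=9,fy=9,interpolation=cv2.INTER_CUBIC)
b=cv2.resize(s[193:245,260:316],None,fx=7,fy=7,interpolation=cv2.INTER_CUBIC)[:, :350]
print(a.shape,b.shape)
a=cv2.convertScaleAbs(a,alpha=1.4)
b=cv2.copyMakeBorder(b,0,585-b.shape[0],0,0,0)
cv2.imwrite("pics/z5.png",np.hstack([a,b]))
```

```text
(585, 450, 3) (364, 350, 3)
```

View pics/z5.png

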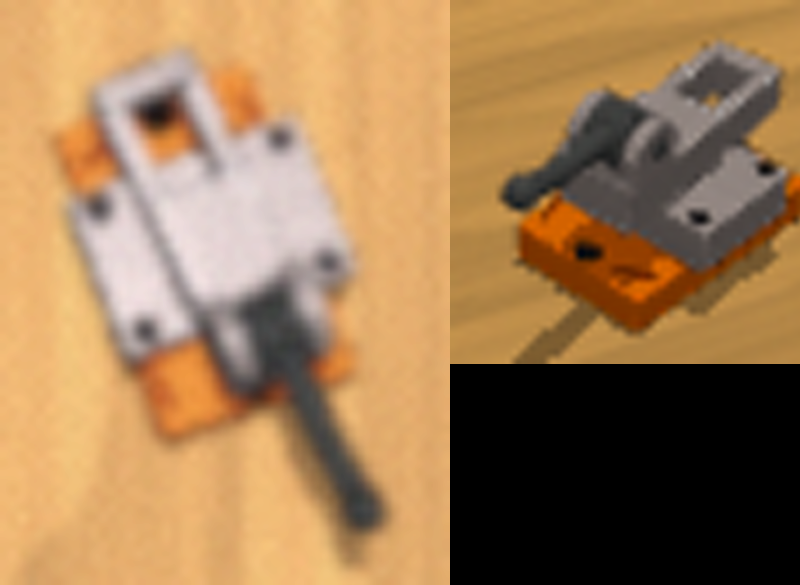

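Run:
```python
from h import *
t=cam("top")
W=lambda u,v,z: plane(t,((u+.5)/9-.5+280,(v+.5)/9-.5+132),z)[:2]
def rep(n,pts,z):
    w=[W(*p,z) for p in pts]; print(n,np.round(w,4).tolist())
    for i in range(0,len(w)-1):
        d=w[i+1]-w[i]; print("  len",round(np.hypot(*d),4),"ang",round(np.degrees(np.arctan2(d[1],d[0])),1))
    print("  mean",np.mean(w,0))
rep("bar",[(200,315),(95,95),(193,55)],.052)
rep("slot",[(165,185),(133,112),(185,90),(222,172)],.052)
rep("lever",[(365,515),(285,330)],.07)
rep("spacer",[(133,360),(70,200),(295,120),(352,270)],.034)
rep("pad",[(175,440),(55,135),(250,65),(355,350)],.016)
```

```text
bar [[0.5926, -0.0608], [0.6512, -0.0345], [0.6613, -0.0604]]
  len 0.0642 ang 24.2
  len 0.0278 ang -68.6
  mean [ 0.63503596 -0.05187607]
slot [[0.627, -0.0523], [0.6465, -0.0443], [0.6521, -0.0581], [0.6302, -0.0673]]
  len 0.0211 ang 22.4
  len 0.0148 ang -67.9
  len 0.0238 ang -157.1
  mean [ 0.63895487 -0.05552208]
lever [[0.5383, -0.1003], [0.5861, -0.0809]]
  len 0.0516 ang 22.0
  mean [ 0.56222607 -0.09058792]
spacer [[0.5831, -0.0443], [0.6263, -0.0283], [0.6469, -0.0888], [0.6062, -0.1031]]
  len 0.0461 ang 20.3
  len 0.0639 ang -71.2
  len 0.0431 ang -160.6
  mean [ 0.61562128 -0.06612428]
pad [[0.5631, -0.0565], [0.6471, -0.0255], [0.6655, -0.0789], [0.5868, -0.1057]]
  len 0.0896 ang 20.3
  len 0.0566 ang -71.1
  len 0.0831 ang -161.2
  mean [ 0.61561693 -0.06666108]
```

Numbers: clamp origin ≈(0.616,-0.0645), yaw 22.7°. The spacer and pad are centred at (0.616,-0.066) with the pad long axis at 20°. The spacer's long side lies across the pad, since its 46 mm side runs along it. Next is the clamp.

```bash
python3 -c "
from h import *
go(.612,-.066,.17,22.7)"
```

```text
slide [0.1791 0.0557 0.0244] spin 2.3 curyaw 25.0 t 6.65 pos [ 0.426  -0.0911  0.1938] tilt [ 0.003 -0.001 -1.   ]
```

Emit:
arm_command([
  {"slide":[0.02,0.006,0],"spin":0,"gripper":0.3},
  {"slide":[0.05,0.015,0],"spin":0,"gripper":0.3},
  {"slide":[0.085,0.026,0],"spin":1,"gripper":0.3},
  {"slide":[0.12,0.037,0],"spin":2,"gripper":0.3},
  {"slide":[0.15,0.047,0.005],"spin":2.3,"gripper":0.3},
  {"slide":[0.17,0.053,0.015],"spin":2.3,"gripper":0.3},
  {"slide":[0.179,0.0557,0.024],"spin":2.3,"gripper":0.3},
  {"slide":[0.179,0.0557,0.024],"spin":2.3,"gripper":0.3},
])

```text
t: 7.32
tool_pos: [0.6104, -0.065, 0.1632]
tool_rot: [-3.077, -0.618, 0.01]
contact_force: [-1.5, -0.0, -0.5]
opening: 0.0553
grip_force: 0.0
```

Emit:
arm_command([
  {"slide":[0,0,0.01],"spin":0,"gripper":0.3},
  {"slide":[0,0,0.03],"spin":0,"gripper":0.3},
  {"slide":[0,0,0.042],"spin":0,"gripper":0.3},
  {"slide":[0,0,0.05],"spin":0,"gripper":0.3},
  {"slide":[0,0,0.05],"spin":0,"gripper":0.3},
  {"slide":[0,0,0.05],"spin":0,"gripper":0.3},
])

```text
t: 7.82
tool_pos: [0.6103, -0.0658, 0.1176]
tool_rot: [-3.08, -0.617, 0.002]
contact_force: [0.7, 0.9, -0.1]
opening: 0.0556
grip_force: 0.0
```

```bash
python3 -c "
from h import *
go(.612,-.066,.109,22.7)"
```

```text
slide [0.0015 0.0009 0.0086] spin -0.1 curyaw 22.6 t 7.8167 pos [ 0.6103 -0.0658  0.1176] tilt [-0.001  0.    -1.   ]
```

Emit:
arm_command([
  {"slide":[0.0015,0.001,0.004],"spin":0,"gripper":0.3},
  {"slide":[0.0015,0.001,0.008],"spin":0,"gripper":0.1},
  {"slide":[0.0015,0.001,0.008],"spin":0,"gripper":-0.2},
  {"slide":[0.0015,0.001,0.008],"spin":0,"gripper":-0.3},
  {"slide":[0.0015,0.001,0.008],"spin":0,"gripper":-0.6},
  {"slide":[0.0015,0.001,0.008],"spin":0,"gripper":-0.8},
  {"slide":[0.0015,0.001,0.008],"spin":0,"gripper":-0.8},
  {"slide":[0.0015,0.001,0.008],"spin":0,"gripper":-0.8},
], newtons=60)

```text
t: 8.48
tool_pos: [0.6131, -0.0661, 0.1107]
tool_rot: [3.08, 0.617, 0.001]
contact_force: [-0.5, -0.4, 2.0]
opening: 0.0267
grip_force: 61.7
```

Gripped. Lift gently and look.

Emit:
arm_command([
  {"slide":[0,0,-0.003],"spin":0,"gripper":-0.8},
  {"slide":[0,0,-0.008],"spin":0,"gripper":-0.8},
  {"slide":[0,0,-0.015],"spin":0,"gripper":-0.8},
  {"slide":[0,0,-0.025],"spin":0,"gripper":-0.8},
  {"slide":[0,0,-0.035],"spin":0,"gripper":-0.8},
  {"slide":[0,0,-0.045],"spin":0,"gripper":-0.8},
  {"slide":[0,0,-0.05],"spin":0,"gripper":-0.8},
])

```text
t: 9.07
tool_pos: [0.6138, -0.0663, 0.163]
tool_rot: [3.079, 0.617, 0.005]
contact_force: [0.7, 0.3, -2.2]
opening: 0.0262
grip_force: 61.1
```

Run:
```python
from h import *
o=status.get_obs();print(o["opening"],o["grip_force"],o["contact_force"])
u=np.array([np.cos(np.radians(16.8)),np.sin(np.radians(16.8))])
c=np.array([.4275,.1513])-.004*u;print(c)
go(*c,.16,16.8)
s=cam("side")
b=cv2.resize(s["bgr"][150:250,240:340],(560,560),interpolation=2);cv2.imwrite("pics/a6.png",b)
```

```text
0.026203567140796757 61.08039736747742 [ 0.6549485   0.28655428 -2.24988049]
[0.42367072 0.15014387]
slide [-0.0921 -0.273   0.0021] spin 5.9 curyaw 22.7 t 9.0667 pos [ 0.6138 -0.0663  0.163 ] tilt [ 0.003 -0.001 -1.   ]
```

View pics/a6.png

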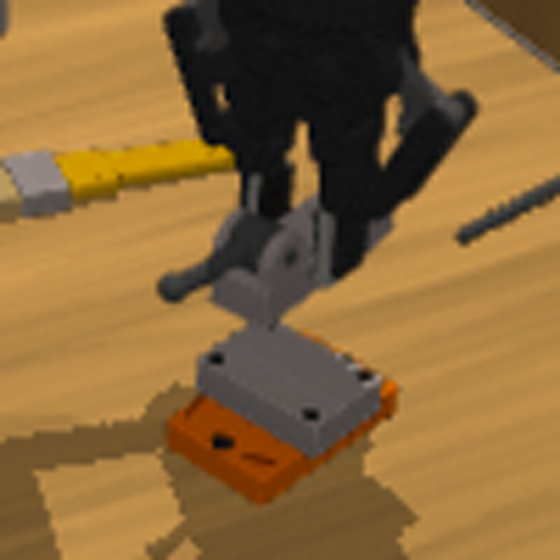

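The clamp is held level by the bar, with the spacer and pad undisturbed. Carry it to the long tray.

Emit:
arm_command([
  {"slide":[-0.003,-0.01,0],"spin":0,"gripper":-0.8},
  {"slide":[-0.01,-0.03,0],"spin":0.5,"gripper":-0.8},
  {"slide":[-0.02,-0.058,0],"spin":1.2,"gripper":-0.8},
  {"slide":[-0.03,-0.088,0],"spin":2,"gripper":-0.8},
  {"slide":[-0.04,-0.118,0],"spin":3,"gripper":-0.8},
  {"slide":[-0.05,-0.148,0],"spin":4,"gripper":-0.8},
  {"slide":[-0.06,-0.178,0],"spin":5,"gripper":-0.8},
  {"slide":[-0.07,-0.207,0],"spin":5.9,"gripper":-0.8},
])

```text
t: 9.78
tool_pos: [0.4661, 0.0993, 0.1593]
tool_rot: [-3.108, -0.456, 0.003]
contact_force: [0.6, 1.1, -3.1]
opening: 0.0265
grip_force: 61.0
```

```bash
python3 -c "
from h import *
go(.4237,.1501,.16,16.8)"
```

```text
slide [-0.0261 -0.0609 -0.0006] spin -0.1 curyaw 16.7 t 9.7833 pos [0.4661 0.0993 0.1593] tilt [-0.002  0.    -1.   ]
```

Emit:
arm_command([
  {"slide":[-0.009,-0.024,0],"spin":0,"gripper":-0.8},
  {"slide":[-0.016,-0.042,0],"spin":0,"gripper":-0.8},
  {"slide":[-0.021,-0.055,0],"spin":0,"gripper":-0.8},
  {"slide":[-0.023,-0.061,0],"spin":0,"gripper":-0.8},
  {"slide":[-0.023,-0.061,0],"spin":0,"gripper":-0.8},
  {"slide":[-0.023,-0.061,0],"spin":0,"gripper":-0.8},
])

```text
t: 10.28
tool_pos: [0.4286, 0.1497, 0.16]
tool_rot: [3.108, 0.459, -0.0]
contact_force: [0.8, 0.8, -3.2]
opening: 0.0266
grip_force: 61.0
```

```bash
python3 -c "
from h import *
go(.4237,.1501,.085,16.8)"
```

```text
slide [-0.0046 -0.0018  0.075 ] spin -0.0 curyaw 16.8 t 10.2833 pos [0.4286 0.1497 0.16  ] tilt [-0. -0. -1.]
```

Emit:
arm_command([
  {"slide":[-0.002,-0.001,0.012],"spin":0,"gripper":-0.8},
  {"slide":[-0.0045,-0.0018,0.03],"spin":0,"gripper":-0.8},
  {"slide":[-0.0045,-0.0018,0.048],"spin":0,"gripper":-0.8},
  {"slide":[-0.0045,-0.0018,0.06],"spin":0,"gripper":-0.8},
  {"slide":[-0.0045,-0.0018,0.066],"spin":0,"gripper":-0.8},
  {"slide":[-0.0045,-0.0018,0.07],"spin":0,"gripper":-0.8},
  {"slide":[-0.0045,-0.0018,0.07],"spin":0,"gripper":-0.8},
  {"slide":[-0.0045,-0.0018,0.07],"spin":0,"gripper":-0.8},
])

```text
t: 10.95
tool_pos: [0.4245, 0.15, 0.0905]
tool_rot: [3.108, 0.457, 0.001]
contact_force: [-0.1, -0.0, -2.9]
opening: 0.0263
grip_force: 61.0
```

Run:
```python
from h import *
go(.4237,.1501,.081,16.8)
s=cam("side")
b=cv2.resize(s["bgr"][135:225,145:235],(560,560),interpolation=2);cv2.imwrite("pics/a7.png",b)
```

```text
slide [-0.0007 -0.0003  0.0095] spin -0.1 curyaw 16.7 t 10.95 pos [0.4245 0.15   0.0905] tilt [ 0.  0. -1.]
```

View pics/a7.png

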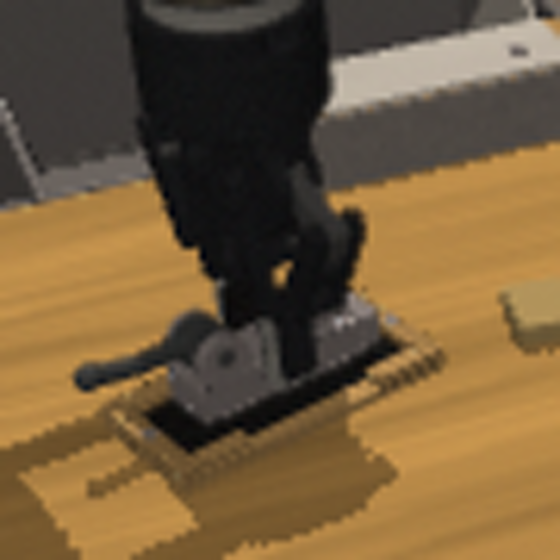

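The clamp sits above the tray, inside the rims and with the lever overhanging. Lower it slowly.

Emit:
arm_command([
  {"slide":[0,0,0.002],"spin":0,"gripper":-0.8},
  {"slide":[0,0,0.004],"spin":0,"gripper":-0.8},
  {"slide":[0,0,0.006],"spin":0,"gripper":-0.8},
  {"slide":[0,0,0.007],"spin":0,"gripper":-0.8},
  {"slide":[0,0,0.008],"spin":0,"gripper":-0.8},
  {"slide":[0,0,0.0085],"spin":0,"gripper":-0.8},
  {"slide":[0,0,0.0085],"spin":0,"gripper":-0.8},
  {"slide":[0,0,0.0085],"spin":0,"gripper":-0.8},
])

```text
t: 11.67
tool_pos: [0.4241, 0.1502, 0.0817]
tool_rot: [-3.108, -0.458, -0.0]
contact_force: [-0.1, 0.9, -2.3]
opening: 0.0259
grip_force: 61.1
```

Emit:
arm_command([
  {"slide":[0,0,0.0005],"spin":0,"gripper":-0.8},
  {"slide":[0,0,0.001],"spin":0,"gripper":-0.8},
  {"slide":[0,0,0.0015],"spin":0,"gripper":-0.8},
  {"slide":[0,0,0.0015],"spin":0,"gripper":-0.8},
])

```text
t: 12.0
tool_pos: [0.4242, 0.1502, 0.0816]
tool_rot: [3.108, 0.458, -0.002]
contact_force: [-7.0, -1.0, 11.5]
opening: 0.0265
grip_force: 62.7
```

Emit:
arm_command([
  {"slide":[0,0,0],"spin":0,"gripper":-0.3},
  {"slide":[0,0,0],"spin":0,"gripper":-0.1},
  {"slide":[0,0,0],"spin":0,"gripper":0.1},
  {"slide":[0,0,0],"spin":0,"gripper":0.15},
  {"slide":[0,0,-0.01],"spin":0,"gripper":0.15},
  {"slide":[0,0,-0.035],"spin":0,"gripper":0.15},
  {"slide":[0,0,-0.07],"spin":0,"gripper":0.15},
  {"slide":[0,0,-0.105],"spin":0,"gripper":0.15},
])

```text
t: 12.67
tool_pos: [0.4231, 0.15, 0.186]
tool_rot: [3.108, 0.458, -0.004]
contact_force: [0.2, 0.1, 0.5]
opening: 0.0491
grip_force: 0.0
```

Run:
```python
from h import *
t=cam("top")
a=t["bgr"][130:200,265:345]; cv2.imwrite("pics/t8.png",t["bgr"])
a=cv2.convertScaleAbs(cv2.resize(a,None,fx=6,fy=6,interpolation=2),alpha=1.4)
s=cam("side");b=cv2.resize(s["bgr"][155:225,155:215],(360,420),interpolation=2)
cv2.imwrite("pics/a8.png",np.hstack([a[:,:440],b]));go(.616,-.066,.17,-70)
```

```text
slide [0.1173 0.2619 0.025 ] spin 86.8 curyaw 16.8 t 12.7667 pos [0.4278 0.1509 0.193 ] tilt [ 0.014  0.002 -1.   ]
```

View pics/a8.png

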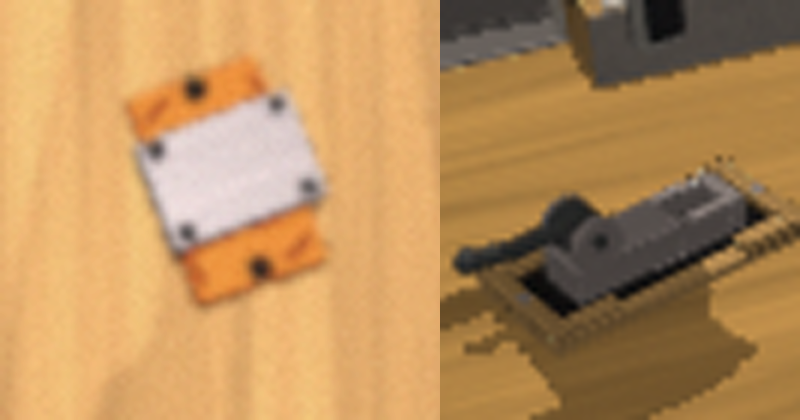

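The clamp lies flat in its tray with the lever over the end, and the spacer and pad are in clear view. I'll measure both by mask.

Run:
```python
from h import *
t=cam("top")
K=np.ones((3,3),np.uint8)
B=(270,132,335,190)
hsv=cv2.cvtColor(t["bgr"],cv2.COLOR_BGR2HSV)
print(hsv[130+180//6,265+230//6],hsv[130+270//6,265+220//6],hsv[150,272])
sp=cv2.morphologyEx(mask(t,(0,0,60),(180,60,255),B),3,K)
pd=cv2.morphologyEx(mask(t,(0,170,80),(14,255,255),B)|sp,3,K)
for n,m,z in(("spacer",sp,.034),("pad+",pd,.016)):
    c=big(m)[:,0]; w=np.array([plane(t,p,z)[:2] for p in c]); print(n,cv2.minAreaRect((w*1000).astype(np.float32)),cv2.contourArea(c))
W=lambda u,v,z: plane(t,((u+.5)/6-.5+265,(v+.5)/6-.5+130),z)[:2]
for n,P,z in(("spacer",[(137,150),(290,92),(325,195),(180,255)],.034),("pad",[(128,100),(255,55),(325,260),(203,305)],.016)):
    w=np.array([W(*p,z) for p in P]); print(n,w.mean(0),cv2.minAreaRect((w*1000).astype(np.float32)))
```

```text
[  0  17 169] [ 15 189 169] [ 18 124 173]
spacer ((615.7369384765625, -65.43705749511719), (45.405860900878906, 65.55486297607422), 20.359703063964844) 463.0
pad+ ((614.8128662109375, -68.512939453125), (89.02421569824219, 66.78072357177734), 19.85384750366211) 827.5
spacer [ 0.61446904 -0.06670165] ((614.1209106445312, -67.12126922607422), (45.6396484375, 65.6590347290039), 19.95331573486328)
pad [ 0.61433182 -0.06612326] ((614.4439697265625, -66.67616271972656), (89.51457214355469, 55.164249420166016), 18.90064239501953)
```

Emit:
arm_command([
  {"slide":[0.005,0.012,0],"spin":5,"gripper":0.65},
  {"slide":[0.018,0.04,0],"spin":12,"gripper":0.65},
  {"slide":[0.033,0.073,0],"spin":19,"gripper":0.65},
  {"slide":[0.048,0.107,0],"spin":26,"gripper":0.65},
  {"slide":[0.063,0.141,0],"spin":33,"gripper":0.65},
  {"slide":[0.078,0.175,0],"spin":40,"gripper":0.65},
  {"slide":[0.093,0.208,0],"spin":47,"gripper":0.65},
  {"slide":[0.107,0.239,0],"spin":54,"gripper":0.65},
])

```text
t: 13.48
tool_pos: [0.5957, -0.0495, 0.1837]
tool_rot: [2.973, -1.013, -0.004]
contact_force: [-0.6, 0.2, 0.6]
opening: 0.0706
grip_force: 0.0
```

Emit:
arm_command([
  {"slide":[0,0,0.003],"spin":7,"gripper":0.65},
  {"slide":[0,0,0.008],"spin":14,"gripper":0.65},
  {"slide":[0,0,0.014],"spin":21,"gripper":0.65},
  {"slide":[0,0,0.018],"spin":28,"gripper":0.65},
  {"slide":[0,0,0.018],"spin":32.8,"gripper":0.65},
  {"slide":[0,0,0.018],"spin":32.8,"gripper":0.65},
  {"slide":[0,0,0.018],"spin":32.8,"gripper":0.65},
])

```text
t: 14.07
tool_pos: [0.5948, -0.0477, 0.1661]
tool_rot: [2.574, -1.8, -0.003]
contact_force: [0.7, 0.3, -0.2]
opening: 0.0707
grip_force: 0.0
```

```bash
python3 -c "
from h import *
go(.615,-.066,.1,-70)"
```

```text
slide [ 0.0242 -0.0128  0.0661] spin 0.1 curyaw -69.9 t 14.0667 pos [ 0.5948 -0.0477  0.1661] tilt [-0.002  0.    -1.   ]
```

Emit:
arm_command([
  {"slide":[0.01,-0.006,0.01],"spin":0,"gripper":0.65},
  {"slide":[0.024,-0.0128,0.03],"spin":0,"gripper":0.65},
  {"slide":[0.024,-0.0128,0.05],"spin":0,"gripper":0.65},
  {"slide":[0.024,-0.0128,0.062],"spin":0,"gripper":0.65},
  {"slide":[0.024,-0.0128,0.068],"spin":0,"gripper":0.65},
  {"slide":[0.024,-0.0128,0.07],"spin":0,"gripper":0.65},
  {"slide":[0.024,-0.0128,0.07],"spin":0,"gripper":0.65},
  {"slide":[0.024,-0.0128,0.07],"spin":0,"gripper":0.65},
])

```text
t: 14.73
tool_pos: [0.616, -0.0659, 0.0982]
tool_rot: [-2.573, 1.802, -0.002]
contact_force: [0.2, 1.3, -0.4]
opening: 0.0704
grip_force: 0.0
```

```bash
python3 -c "
from h import *
go(.615,-.066,.091,-70)"
```

```text
slide [-0.0003  0.001   0.0072] spin -0.0 curyaw -70.0 t 14.7333 pos [ 0.616  -0.0659  0.0982] tilt [ 0.001 -0.    -1.   ]
```

Emit:
arm_command([
  {"slide":[0,0.001,0.003],"spin":0,"gripper":0.5},
  {"slide":[0,0.001,0.006],"spin":0,"gripper":0.35},
  {"slide":[0,0.001,0.007],"spin":0,"gripper":0.2},
  {"slide":[0,0.001,0.007],"spin":0,"gripper":0.1},
  {"slide":[0,0.001,0.007],"spin":0,"gripper":-0.2},
  {"slide":[0,0.001,0.007],"spin":0,"gripper":-0.4},
  {"slide":[0,0.001,0.007],"spin":0,"gripper":-0.4},
  {"slide":[0,0.001,0.007],"spin":0,"gripper":-0.4},
], newtons=70)

```text
t: 15.4
tool_pos: [0.6148, -0.0664, 0.0905]
tool_rot: [-2.573, 1.803, -0.0]
contact_force: [-1.2, 0.9, 3.7]
opening: 0.0443
grip_force: 73.2
```

Emit:
arm_command([
  {"slide":[0,0,-0.003],"spin":0,"gripper":-0.4},
  {"slide":[0,0,-0.008],"spin":0,"gripper":-0.4},
  {"slide":[0,0,-0.016],"spin":0,"gripper":-0.4},
  {"slide":[0,0,-0.026],"spin":0,"gripper":-0.4},
  {"slide":[0,0,-0.036],"spin":0,"gripper":-0.4},
  {"slide":[0,0,-0.046],"spin":0,"gripper":-0.4},
  {"slide":[0,0,-0.05],"spin":0,"gripper":-0.4},
])

```text
t: 15.98
tool_pos: [0.6158, -0.0666, 0.1431]
tool_rot: [-2.572, 1.802, -0.006]
contact_force: [0.3, -0.2, -3.2]
opening: 0.0442
grip_force: 72.6
```

Run:
```python
from h import *
go(.422,-.2872,.14,-8.8)
s=cam("side");cv2.imwrite("pics/a9.png",cv2.resize(s["bgr"][150:250,240:340],(560,560),interpolation=2))
m=mask(s,(0,190,60),(14,255,255),(240,190,340,250)); print("orange px",cv2.countNonZero(m))
```

```text
slide [0.1412 0.2575 0.0026] spin -61.2 curyaw -70.0 t 15.9833 pos [ 0.6158 -0.0666  0.1431] tilt [ 0.004 -0.001 -1.   ]
orange px 659
```

Emit:
arm_command([
  {"slide":[0.006,0.01,0],"spin":-3,"gripper":-0.4},
  {"slide":[0.018,0.033,0],"spin":-8,"gripper":-0.4},
  {"slide":[0.034,0.062,0],"spin":-14,"gripper":-0.4},
  {"slide":[0.05,0.091,0],"spin":-20,"gripper":-0.4},
  {"slide":[0.066,0.12,0],"spin":-26,"gripper":-0.4},
  {"slide":[0.082,0.15,0],"spin":-32,"gripper":-0.4},
  {"slide":[0.098,0.179,0],"spin":-38,"gripper":-0.4},
  {"slide":[0.112,0.204,0],"spin":-44,"gripper":-0.4},
])

```text
t: 16.7
tool_pos: [0.4596, -0.2423, 0.1402]
tool_rot: [3.062, -0.7, -0.0]
contact_force: [0.1, -0.4, -3.5]
opening: 0.0442
grip_force: 72.6
```

```bash
python3 -c "
from h import *
go(.422,-.2872,.14,-8.8)"
```

```text
slide [-0.0143  0.0567  0.0003] spin -17.0 curyaw -25.8 t 16.7 pos [ 0.4596 -0.2423  0.1402] tilt [-0. -0. -1.]
```

Emit:
arm_command([
  {"slide":[-0.004,0.02,0],"spin":-5,"gripper":-0.4},
  {"slide":[-0.008,0.036,0],"spin":-10,"gripper":-0.4},
  {"slide":[-0.012,0.048,0],"spin":-14,"gripper":-0.4},
  {"slide":[-0.014,0.056,0],"spin":-17,"gripper":-0.4},
  {"slide":[-0.014,0.056,0],"spin":-17,"gripper":-0.4},
  {"slide":[-0.014,0.056,0],"spin":-17,"gripper":-0.4},
  {"slide":[-0.014,0.056,0],"spin":-17,"gripper":-0.4},
])

```text
t: 17.28
tool_pos: [0.4242, -0.2851, 0.1402]
tool_rot: [-3.131, 0.249, -0.0]
contact_force: [0.7, 0.7, -2.4]
opening: 0.0441
grip_force: 72.6
```

```bash
python3 -c "
from h import *
go(.422,-.2872,.0795,-8.8)"
```

```text
slide [-0.0018  0.0025  0.0607] spin -0.3 curyaw -9.1 t 17.2833 pos [ 0.4242 -0.2851  0.1402] tilt [ 0.  0. -1.]
```

Emit:
arm_command([
  {"slide":[-0.0018,0.0025,0.01],"spin":-0.3,"gripper":-0.4},
  {"slide":[-0.0018,0.0025,0.025],"spin":-0.3,"gripper":-0.4},
  {"slide":[-0.0018,0.0025,0.038],"spin":-0.3,"gripper":-0.4},
  {"slide":[-0.0018,0.0025,0.047],"spin":-0.3,"gripper":-0.4},
  {"slide":[-0.0018,0.0025,0.052],"spin":-0.3,"gripper":-0.4},
  {"slide":[-0.0018,0.0025,0.054],"spin":-0.3,"gripper":-0.4},
  {"slide":[-0.0018,0.0025,0.054],"spin":-0.3,"gripper":-0.4},
  {"slide":[-0.0018,0.0025,0.054],"spin":-0.3,"gripper":-0.4},
])

```text
t: 17.95
tool_pos: [0.4222, -0.2878, 0.0867]
tool_rot: [3.132, -0.239, 0.001]
contact_force: [0.6, -0.2, -2.1]
opening: 0.0444
grip_force: 72.6
```

Run:
```python
from h import *
go(.422,-.2872,.0795,-8.8)
s=cam("side");cv2.imwrite("pics/a10.png",cv2.resize(s["bgr"][270:370,205:315],(616,560),interpolation=2))
```

```text
slide [-0.0003 -0.0006  0.0072] spin 0.1 curyaw -8.7 t 17.95 pos [ 0.4222 -0.2878  0.0867] tilt [ 0.001 -0.001 -1.   ]
```

View pics/a10.png

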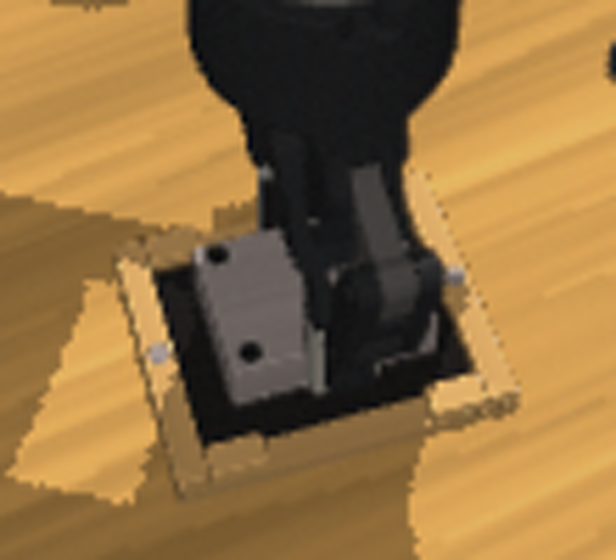

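The spacer is inside the rims and aligned, a few mm above the floor. Lower it.

Emit:
arm_command([
  {"slide":[0,0,0.002],"spin":0,"gripper":-0.4},
  {"slide":[0,0,0.004],"spin":0,"gripper":-0.4},
  {"slide":[0,0,0.005],"spin":0,"gripper":-0.4},
  {"slide":[0,0,0.006],"spin":0,"gripper":-0.4},
  {"slide":[0,0,0.007],"spin":0,"gripper":-0.4},
  {"slide":[0,0,0.007],"spin":0,"gripper":-0.4},
  {"slide":[0,0,0.007],"spin":0,"gripper":-0.4},
])

```text
t: 18.58
tool_pos: [0.4218, -0.2877, 0.0795]
tool_rot: [-3.132, 0.239, 0.0]
contact_force: [-2.2, 1.5, 0.7]
opening: 0.0439
grip_force: 73.1
```

Emit:
arm_command([
  {"slide":[0,0,0.0005],"spin":0,"gripper":-0.4},
  {"slide":[0,0,0.001],"spin":0,"gripper":-0.4},
  {"slide":[0,0,0.0012],"spin":0,"gripper":-0.4},
  {"slide":[0,0,0.0012],"spin":0,"gripper":-0.4},
])

```text
t: 18.92
tool_pos: [0.4219, -0.2877, 0.0795]
tool_rot: [-3.132, 0.239, 0.002]
contact_force: [-5.9, 4.1, 9.9]
opening: 0.0443
grip_force: 74.3
```

Emit:
arm_command([
  {"slide":[0,0,0],"spin":0,"gripper":0.1},
  {"slide":[0,0,0],"spin":0,"gripper":0.2},
  {"slide":[0,0,0],"spin":0,"gripper":0.4},
  {"slide":[0,0,0],"spin":0,"gripper":0.5},
  {"slide":[0,0,-0.01],"spin":0,"gripper":0.7},
  {"slide":[0,0,-0.035],"spin":0,"gripper":0.8},
  {"slide":[0,0,-0.06],"spin":0,"gripper":0.8},
  {"slide":[0,0,-0.08],"spin":0,"gripper":0.8},
])

```text
t: 19.58
tool_pos: [0.4221, -0.2879, 0.1603]
tool_rot: [3.131, -0.239, 0.002]
contact_force: [-0.1, -0.7, 0.1]
opening: 0.0765
grip_force: 0.0
```

Run:
```python
from h import *
t=cam("top")
B=(270,130,335,195)
m=mask(t,(0,170,60),(15,255,255),B); m=cv2.morphologyEx(m,2,np.ones((2,2),np.uint8)); m=cv2.morphologyEx(m,3,np.ones((7,7),np.uint8))
c=big(m)[:,0]; w=np.array([plane(t,p,.016)[:2] for p in c]); print("pad",cv2.minAreaRect((w*1000).astype(np.float32)),cv2.contourArea(c))
cv2.imwrite("pics/t11.png",t["bgr"])
go(.6145,-.0665,.15,19.3)
```

```text
pad ((611.3320922851562, -67.81956481933594), (88.97785186767578, 55.3499870300293), 18.577299118041992) 749.0
slide [ 0.1543 -0.2494  0.0147] spin -28.0 curyaw -8.7 t 19.6333 pos [ 0.424  -0.2895  0.1648] tilt [ 0.007 -0.006 -1.   ]
```

Emit:
arm_command([
  {"slide":[0.008,-0.013,0],"spin":-3,"gripper":0.85},
  {"slide":[0.026,-0.042,0],"spin":-8,"gripper":0.85},
  {"slide":[0.045,-0.073,0],"spin":-13,"gripper":0.85},
  {"slide":[0.064,-0.104,0],"spin":-18,"gripper":0.85},
  {"slide":[0.083,-0.135,0],"spin":-23,"gripper":0.85},
  {"slide":[0.102,-0.166,0],"spin":-27,"gripper":0.85},
  {"slide":[0.121,-0.197,0],"spin":-27.7,"gripper":0.85},
  {"slide":[0.138,-0.225,0],"spin":-27.7,"gripper":0.85},
])

```text
t: 20.3
tool_pos: [0.5937, -0.0843, 0.1587]
tool_rot: [3.098, 0.519, 0.002]
contact_force: [-0.5, -0.8, 0.0]
opening: 0.0789
grip_force: 0.0
```

Emit:
arm_command([
  {"slide":[0.01,-0.01,0],"spin":0,"gripper":0.85},
  {"slide":[0.01,-0.01,0],"spin":0,"gripper":0.85},
  {"slide":[0.01,-0.01,0],"spin":0,"gripper":0.85},
])

```text
t: 20.55
tool_pos: [0.5985, -0.0732, 0.1581]
tool_rot: [3.098, 0.519, -0.001]
contact_force: [-0.4, 0.2, 0.0]
opening: 0.0787
grip_force: 0.0
```

```bash
python3 -c "
from h import *
go(.613,-.067,.082,19)"
```

```text
slide [ 0.0158 -0.0012  0.0761] spin 0.0 curyaw 19.0 t 20.55 pos [ 0.5985 -0.0732  0.1581] tilt [-0.001 -0.001 -1.   ]
```

Emit:
arm_command([
  {"slide":[0.008,-0.001,0.01],"spin":0,"gripper":0.85},
  {"slide":[0.016,-0.001,0.03],"spin":0,"gripper":0.85},
  {"slide":[0.016,-0.001,0.05],"spin":0,"gripper":0.85},
  {"slide":[0.016,-0.001,0.067],"spin":0,"gripper":0.85},
  {"slide":[0.016,-0.001,0.077],"spin":0,"gripper":0.85},
  {"slide":[0.016,-0.001,0.082],"spin":0,"gripper":0.85},
  {"slide":[0.016,-0.001,0.082],"spin":0,"gripper":0.85},
  {"slide":[0.016,-0.001,0.082],"spin":0,"gripper":0.85},
])

```text
t: 21.22
tool_pos: [0.6135, -0.0681, 0.0767]
tool_rot: [3.099, 0.516, 0.001]
contact_force: [-0.3, -0.8, 0.8]
opening: 0.0789
grip_force: 0.0
```

Emit:
arm_command([
  {"slide":[0,0,0.001],"spin":0,"gripper":0.6},
  {"slide":[0,0,0.001],"spin":0,"gripper":0.45},
  {"slide":[0,0,0.001],"spin":0,"gripper":0.3},
  {"slide":[0,0,0.001],"spin":0,"gripper":0.15},
  {"slide":[0,0,0.001],"spin":0,"gripper":0},
  {"slide":[0,0,0.001],"spin":0,"gripper":-0.1},
  {"slide":[0,0,0.001],"spin":0,"gripper":-0.1},
  {"slide":[0,0,0.001],"spin":0,"gripper":-0.1},
], newtons=35)

```text
t: 21.88
tool_pos: [0.6143, -0.0675, 0.0765]
tool_rot: [3.098, 0.517, 0.003]
contact_force: [-0.3, 1.1, 5.1]
opening: 0.0547
grip_force: 38.3
```

Emit:
arm_command([
  {"slide":[0,0,-0.004],"spin":0,"gripper":-0.1},
  {"slide":[0,0,-0.012],"spin":0,"gripper":-0.1},
  {"slide":[0,0,-0.025],"spin":0,"gripper":-0.1},
  {"slide":[0,0,-0.045],"spin":0,"gripper":-0.1},
  {"slide":[0,0,-0.065],"spin":0,"gripper":-0.1},
  {"slide":[0,0,-0.085],"spin":0,"gripper":-0.1},
  {"slide":[0,0,-0.1],"spin":0,"gripper":-0.1},
  {"slide":[0,0,-0.11],"spin":0,"gripper":-0.1},
])

```text
t: 22.55
tool_pos: [0.6143, -0.0675, 0.1884]
tool_rot: [3.097, 0.517, 0.006]
contact_force: [0.1, -0.7, -1.3]
opening: 0.055
grip_force: 37.5
```

Run:
```python
from h import *
go(.549,.32,.18,90)
s=cam("side")
a=cv2.resize(s["bgr"][130:250,230:350],(440,440),interpolation=2);b=cv2.resize(s["bgr"][290:370,215:295],(340,340),interpolation=2)
b=cv2.copyMakeBorder(b,0,100,0,0,0);cv2.imwrite("pics/a12.png",np.hstack([a,b]))
```

```text
slide [ 0.0642 -0.3877  0.0078] spin -71.0 curyaw 19.0 t 22.55 pos [ 0.6143 -0.0675  0.1884] tilt [ 0.004 -0.001 -1.   ]
```

View pics/a12.png

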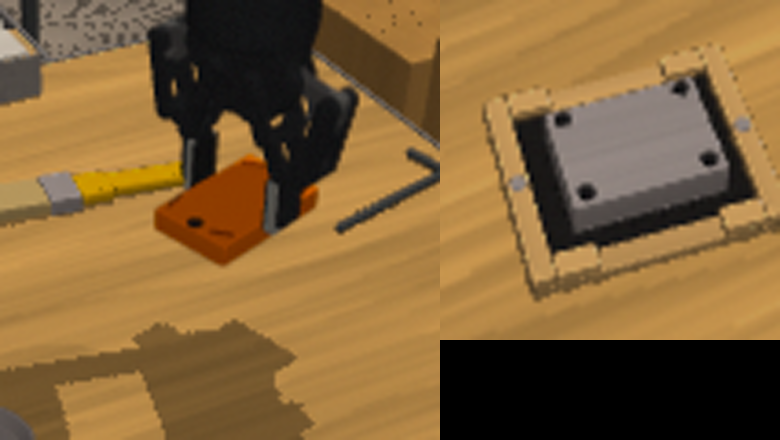

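The pad is held firmly with its centre hole visible, and the spacer lies flat inside the short tray. Carry the pad to the chute.

Emit:
arm_command([
  {"slide":[0.002,-0.01,0],"spin":-3,"gripper":-0.1},
  {"slide":[0.006,-0.035,0],"spin":-8,"gripper":-0.1},
  {"slide":[0.011,-0.065,0],"spin":-13,"gripper":-0.1},
  {"slide":[0.016,-0.095,0],"spin":-18,"gripper":-0.1},
  {"slide":[0.021,-0.125,0],"spin":-24,"gripper":-0.1},
  {"slide":[0.026,-0.155,0],"spin":-30,"gripper":-0.1},
  {"slide":[0.031,-0.185,0],"spin":-36,"gripper":-0.1},
  {"slide":[0.036,-0.215,0],"spin":-42,"gripper":-0.1},
])

```text
t: 23.27
tool_pos: [0.5767, 0.149, 0.1843]
tool_rot: [-2.703, -1.6, 0.002]
contact_force: [0.9, 0.4, -2.0]
opening: 0.0549
grip_force: 37.5
```

```bash
python3 -c "
from h import *
go(.549,.382,.175,90)"
```

```text
slide [ 0.191  -0.1363  0.0093] spin -28.8 curyaw 61.2 t 23.2667 pos [0.5767 0.149  0.1843] tilt [-0.001 -0.    -1.   ]
```

Emit:
arm_command([
  {"slide":[0.026,-0.019,0],"spin":-5,"gripper":-0.1},
  {"slide":[0.054,-0.039,0],"spin":-10,"gripper":-0.1},
  {"slide":[0.082,-0.059,0],"spin":-15,"gripper":-0.1},
  {"slide":[0.11,-0.079,0],"spin":-20,"gripper":-0.1},
  {"slide":[0.138,-0.099,0.002],"spin":-25,"gripper":-0.1},
  {"slide":[0.16,-0.115,0.004],"spin":-28,"gripper":-0.1},
  {"slide":[0.175,-0.125,0.007],"spin":-28.8,"gripper":-0.1},
  {"slide":[0.182,-0.13,0.009],"spin":-28.8,"gripper":-0.1},
])

```text
t: 23.93
tool_pos: [0.5512, 0.3721, 0.175]
tool_rot: [-2.223, -2.219, 0.002]
contact_force: [-0.6, 0.4, -2.4]
opening: 0.055
grip_force: 37.5
```

Emit:
arm_command([
  {"slide":[0,0,0],"spin":0,"gripper":-0.1},
  {"slide":[0,0,0],"spin":0,"gripper":-0.1},
  {"slide":[0,0,0],"spin":0,"gripper":-0.1},
])

```text
t: 24.18
tool_pos: [0.5525, 0.3687, 0.1757]
tool_rot: [2.227, 2.215, -0.001]
contact_force: [0.0, -0.3, -1.1]
opening: 0.0549
grip_force: 37.5
```

```bash
python3 -c "
from h import *
go(.549,.382,.121,90)"
```

```text
slide [ 0.0133 -0.0035  0.0547] spin -0.3 curyaw 89.7 t 24.1833 pos [0.5525 0.3687 0.1757] tilt [-0.    -0.001 -1.   ]
```

Emit:
arm_command([
  {"slide":[0.006,-0.002,0.01],"spin":0,"gripper":-0.1},
  {"slide":[0.013,-0.003,0.025],"spin":0,"gripper":-0.1},
  {"slide":[0.013,-0.003,0.038],"spin":0,"gripper":-0.1},
  {"slide":[0.013,-0.003,0.047],"spin":0,"gripper":-0.1},
  {"slide":[0.013,-0.003,0.052],"spin":0,"gripper":-0.1},
  {"slide":[0.013,-0.003,0.055],"spin":0,"gripper":-0.1},
  {"slide":[0.013,-0.003,0.055],"spin":0,"gripper":-0.1},
  {"slide":[0.013,-0.003,0.055],"spin":0,"gripper":-0.1},
])

```text
t: 24.85
tool_pos: [0.5496, 0.3829, 0.1211]
tool_rot: [2.226, 2.216, 0.0]
contact_force: [-0.2, 0.8, -0.9]
opening: 0.0548
grip_force: 37.5
```

Emit:
arm_command([
  {"slide":[0,0,0.001],"spin":0,"gripper":-0.1},
  {"slide":[0,0,0.002],"spin":0,"gripper":-0.1},
  {"slide":[0,0,0.002],"spin":0,"gripper":1},
  {"slide":[0,0,0.002],"spin":0,"gripper":1},
  {"slide":[0,0,0.002],"spin":0,"gripper":1},
  {"slide":[0,0,0.002],"spin":0,"gripper":1},
  {"slide":[0,0,0.002],"spin":0,"gripper":1},
  {"slide":[0,0,0.002],"spin":0,"gripper":1},
])

```text
t: 25.52
tool_pos: [0.5494, 0.383, 0.1191]
tool_rot: [2.226, 2.217, 0.0]
contact_force: [-0.1, 0.7, -0.8]
opening: 0.0854
grip_force: 0.0
```

Emit:
arm_command([
  {"slide":[0,0,-0.01],"spin":0,"gripper":1},
  {"slide":[0,0,-0.03],"spin":0,"gripper":1},
  {"slide":[-0.01,0,-0.06],"spin":0,"gripper":1},
  {"slide":[-0.03,0,-0.08],"spin":0,"gripper":1},
  {"slide":[-0.06,0,-0.1],"spin":0,"gripper":1},
  {"slide":[-0.09,0,-0.11],"spin":0,"gripper":1},
  {"slide":[-0.12,0,-0.12],"spin":0,"gripper":1},
  {"slide":[-0.15,0,-0.12],"spin":0,"gripper":1},
])

```text
t: 26.18
tool_pos: [0.5498, 0.2321, 0.2432]
tool_rot: [2.223, 2.215, 0.008]
contact_force: [0.4, -0.3, -0.2]
opening: 0.0854
grip_force: 0.0
```

Emit:
arm_command([
  {"slide":[-0.03,0,0],"spin":0,"gripper":1},
  {"slide":[-0.06,0,0],"spin":0,"gripper":1},
  {"slide":[-0.09,0,0],"spin":0,"gripper":1},
  {"slide":[-0.12,0,0],"spin":0,"gripper":1},
  {"slide":[-0.14,0,0],"spin":0,"gripper":1},
  {"slide":[-0.15,0,0],"spin":0,"gripper":1},
  {"slide":[-0.15,0,0],"spin":0,"gripper":1},
  {"slide":[-0.15,0,0],"spin":0,"gripper":1},
])

```text
t: 26.85
tool_pos: [0.5482, 0.0832, 0.2395]
tool_rot: [-2.227, -2.216, -0.002]
contact_force: [-0.1, -0.1, -0.1]
opening: 0.0852
grip_force: 0.0
```

Run:
```python
from h import *
t=cam("top")
m=mask(t,(0,170,40),(15,255,255),(0,100,340,270))
n,l,st,ce=cv2.connectedComponentsWithStats(m)
for i in range(1,n):
    if st[i,4]>15: print("orange",st[i],ce[i],plane(t,ce[i],-.16))
c=big(m)[:,0];w=np.array([plane(t,p,-.149)[:2] for p in c]);print(cv2.minAreaRect((w*1000).astype(np.float32)))
m=mask(t,(20,130,40),(35,255,255),(290,210,340,260)); n,l,st,ce=cv2.connectedComponentsWithStats(m)
print("brass",[(st[i],plane(t,ce[i],.02)) for i in range(1,n) if st[i,4]>8]); 
print(status.get_obs()["tool_pos"],np.abs(status.get_obs()["dq"]).max())
```

```text
orange [ 99 184   9  18 140] [102.93571429 192.29285714] [ 0.55289366  0.50063818 -0.16      ]
((551.602783203125, 495.7946472167969), (49.614688873291016, 23.313152313232422), 0.5861881375312805)
brass [(array([311, 231,  10,  11,  83], dtype=int32), array([ 0.42839116, -0.09279777,  0.02      ]))]
[0.54815938 0.0836896  0.23936005] 0.015162038543453184
```

Emit:
arm_command([
  {"slide":[0,0,0],"spin":0,"gripper":1},
  {"slide":[0,0,0],"spin":0,"gripper":1},
  {"slide":[0,0,0],"spin":0,"gripper":1},
  {"slide":[0,0,0],"spin":0,"gripper":1},
  {"slide":[0,0,0],"spin":0,"gripper":1},
  {"slide":[0,0,0],"spin":0,"gripper":1},
  {"slide":[0,0,0],"spin":0,"gripper":1},
  {"slide":[0,0,0],"spin":0,"gripper":1},
])

```text
t: 27.57
tool_pos: [0.5481, 0.0829, 0.239]
tool_rot: [-2.226, -2.217, 0.0]
contact_force: [0.4, -0.3, 0.0]
opening: 0.0853
grip_force: 0.0
```

Run:
```python
from h import *
t=cam("top");s=cam("side")
m=mask(t,(0,170,40),(15,255,255),(0,100,340,270))
n,l,st,ce=cv2.connectedComponentsWithStats(m)
for i in range(1,n):
    if st[i,4]>15: print("top orange",st[i],ce[i])
# where the ramp lip and the bin-floor pad edges would appear
print("lip",proj(t,(.549,.357+.0803,.04-.0892)),"floor pad edges at y .49/.51 ",proj(t,(.58,.49,-.15)),proj(t,(.524,.51,-.15)))
print("row",t["bgr"][192,88:128].tolist())
m=mask(s,(0,190,40),(14,255,255),(0,60,330,200));n,l,st,ce=cv2.connectedComponentsWithStats(m)
for i in range(1,n):
    if st[i,4]>6: print("side orange",st[i],ce[i])
```

```text
top orange [ 99 184   9  18 140] [102.87857143 192.27142857]
lip [109.10913493 190.90423251] floor pad edges at y .49/.51  [105.23139644 182.68158177] [ 98.15504605 202.12876561]
row [[108, 110, 116], [107, 108, 117], [109, 109, 116], [108, 110, 118], [108, 111, 118], [106, 107, 114], [110, 112, 118], [109, 110, 118], [107, 109, 115], [105, 106, 114], [83, 87, 96], [43, 54, 70], [27, 42, 66], [31, 64, 112], [39, 94, 163], [45, 106, 182], [48, 112, 186], [45, 109, 184], [47, 110, 184], [65, 117, 181], [103, 133, 173], [142, 154, 170], [151, 159, 168], [150, 157, 165], [149, 157, 164], [148, 155, 164], [147, 155, 163], [147, 155, 162], [145, 153, 161], [145, 154, 161], [147, 155, 162], [145, 153, 162], [145, 153, 161], [144, 152, 159], [147, 152, 161], [146, 154, 161], [145, 152, 159], [149, 156, 162], [172, 172, 174], [197, 190, 188]]
side orange [  70   60   54   32 1257] [96.39220366 73.86316627]
side orange [184  93  37  31 631] [198.47385103 106.09508716]
side orange [217 109   5  11  19] [218.68421053 113.73684211]
side orange [301 110   8   8  52] [304.42307692 113.03846154]
side orange [  0 197  15   3  35] [  6.88571429 198.02857143]
```

```bash
python3 -c "
from station import order
print(order.finish_job())"
```

```text
the job is handed in; nothing more can be done
None
```

The job is handed in: the screw is in the dish, the clamp and spacer were set down flat in their trays, and the pad went down the chute and lies still in the bin, with the arm clear of everything; I judged the pad from colour measurements only, as part of it is hidden under the chute lip, and no verdict came back.

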